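# Load the tomato slicer and latch its guard

### The job

Put the tomato that stands beside the white slicer at the front of the worktop into the open well of the slicer and let go of it. Then push the clear sliding guard across the well, gently and without slamming or forcing it, until its latch clicks and the guard stays shut by itself. Leave the lemon, the garlic and the salt shaker where they are.

Things in the scene. Friction and masses are not known exactly. Their poses are not given: they have to be found in the camera images.
- slicer: White electric slicer, fixed to the worktop, 164 mm wide along its x, 302 mm long along its y, flat deck 50 mm above the worktop; origin on its underside, midway in x, 145 mm from its -y end; z up. The guard slides along its y axis. The open well lies toward its +y end; the guard starts parked over its -y end.
- well (a point): Centre of the well's steel floor, 8 mm above the worktop; axes as the slicer's. The well is 115 x 115 mm, open at the top, walls up to the deck (42 mm deep).
- guard (a joint): Travel of the guard in m along the slicer's +y: 0 = fully open (parked), larger = more shut. A spring pushes it back open, so sliding it takes 3.5 to 4.5 N all the way and it returns to 0 when let go before it has latched. It is thin plastic: a push on it above 25 N at any moment counts as forcing it.
- latch_pawl (a point): Steel pawl tip on the orange nose at the guard's leading, -x side corner; moves with the guard. Near the end it climbs a 9 mm ramp (push 8 to 11 N in all), then drops behind the catch (click): the push falls sharply and the guard stays. The click comes at a guard travel of 0.116 to 0.145, different each time, to be felt. 1 to 5 mm on, a rubber buffer of 8 N per mm stops it.
- push_face (a point): Centre of the outer face of the guard's orange end wall with dark ribs, on the slicer's -y side; moves with the guard, axes as the slicer's. Push this face toward +y. The wall is 124 mm wide along x and stands 2 to 47 mm above the deck. The clear hood ahead of it is 140 mm long, 132 mm wide, roofed 47 mm above the deck, open at its leading end and below; too large to grip.
- tomato: Red tomato, 56 x 58 x 62 mm high, 0.08 kg; origin at the centre of its underside. Stands free on the worktop.
- tomato_mid (a point): The tomato's middle, 31 mm above its underside as it stands.
- lemon: Yellow lemon, 72 x 55 x 56 mm high, standing near the tomato; origin at the centre of its underside. Not to be moved.
- garlic: White garlic bulb, 61 x 60 x 59 mm; origin at the centre of its underside. Not to be moved.
- salt_shaker: Salt shaker, 44 mm across, 90 mm high, grey top; origin at the centre of its underside. Not to be moved.
Things that resemble listed ones, but are neither listed nor needed, are in the scene too. Leave any green or turquoise look-alike of the tomato alone.

How it is judged:
By the outcome, as a careful person would: the job done as asked, in the order asked, and still so for the second after the job is handed in, with the robot touching nothing.
It also fails if it takes over 72 s, if anything falls off the work surface, if the arm or the gripper's body presses on something with over 40 N, if the wrist force passes 120 N, or if a joint passes its speed limit or range.

### The arm

A 6-joint arm with a two-finger parallel gripper is mounted at the origin on a cart in front of the work surface, level with it; the furniture and walls round the work are solid. World frame = base frame: x ahead of the robot, y to its left, z up, the work surface at z = 0. Lengths are in m, angles in rad, forces in N, time in s.
With the tool pointing down it reaches from about 0.375 to 0.925 m from the base axis. Payload 5.7 kg.
Tool frame: the origin (TCP) lies at the very end of the fingers, on their centre line; the grasp point (between the pads) lies 19 mm behind it; z points along the fingers, y is the line along which they close (so a half turn about z gives the same grasp; the last joint's range is limited). The gripper opens to 85 mm and grips with 20 to 120 N. Pads are 22 mm wide; open, the fingers measure 114 mm over their backs; the gripper's body (76 mm by 85 mm) begins 54 mm behind the grasp point. The pads swing forward as they close: fully open they stand 13 mm farther back than shut.
Start: joints at [-1.316, 0.359, 1.51, -0, 1.272, -0.115], TCP at [0.217, -0.559, 0.231] pointing down, gripper open.
Joint ranges: [-2.97, 2.97], [-1.01, 2.36], [0.21, 2.38], [-0.96, 4.11], [0.2, 2.71], [-2.98, 2.98]. Speed limits (rad/s): [2.39, 2.39, 3.14, 3.14, 3.14, 3.14].

### API

Orientations are given as a unit quaternion [w, x, y, z].
In Python, from cell import readout, vision, ticket gives the robot as it stands.
- The arm moves only by the tool move_arm, never from a script. Its argument "series" is text: rows parted by semicolons, each of 7 numbers parted by spaces: the shift along the tool's x, y, z in units of 50 mm (1.0 is 50 mm), then the turn, a rotation vector about the tool's x, y, z in units of 6 degrees (1.0 is 6 degrees), then the finger opening in mm, from 0 to 85.4. A call has exactly 8 rows; each row shifts and turns the commanded pose from where the row before left it, along the tool's axes as they then stand; what a row does not reach is not made up. A row lasts 1/8 s, in which the tool goes at most 62.5 mm and 10.7 degrees, less where a joint would pass 70% of its speed; a pose out of reach is approached as far as the arm can. A call is refused whole if a number of a shift passes 1 or a number of a turn 1, either way. A call with a gripper value outside its range is refused whole. The fingers move at their own pace and stop on an object; "force" is the grip in N (left out, the last holds). Time passes only in rows, so rows that do not move let the fingers close, or fill a call up. It gives the time, the measured TCP pose, the force, the opening and the grip force at its end, in the units of the state.
- readout.sense(): the state, without advancing time (a new reading comes with each control period).
- vision.camera(name): name is "scene" or "side" or "wrist"; returns the picture (400x640x3 uint8, red, green, blue); there is no depth.
- vision.camera_params(name): a dict with "camera_matrix" (3x3 intrinsics, pixels), "R" (3x3) and "t" (3): a world point X has camera coordinates R X + t; the wrist camera has in their place "hand_eye" (4x4, takes a point from camera to tool coordinates, whose origin is the TCP and whose axes are the flange's). Camera axes: x right, y down, z forward; pixel columns grow to the right and rows downward; lengths in m; the calibration is good to about 2 mm. A picture is of the moment at which its call begins: read the wrist's pose just before it. camera_params takes no time and is no camera call.
- ticket.finish_job(): hands the job in; it is judged then, once.
Trained networks look in the newest picture that a camera, given by its name, has taken for a name from the list of things; names that differ only in an ending like _2 or _b are one class to them, and where a whole thing is asked for, a point or a joint stands for the part that bears it (a point fixed in the world has none). Each returns a list of dicts, best first, with "confidence" (0 to 1); they miss things now and then, are a little off and sometimes report something else, mostly with a low value. They report only what shows in the picture. A call takes as long as a camera call. They do not tell look-alikes from the thing itself.
- vision.regions_of(camera, label): "pixels" (400x640 bool, what is visible of it) and "box" ([left, top, right, bottom] in pixels, round what is visible of it).
- vision.landmark_of(camera, label): "location" ([column, row] in pixels: a listed point, or the origin of a listed thing).
The state is a dict: "time_s": time; "qpos": joint angles; "qvel": joint speeds; "effort": joint torques, N m; "position": TCP position; "tool_rot": TCP orientation; "ft_force": force on the tool from outside, world axes, zero at the start; "torque": the same for the moment, N m; "gripper_width": finger opening in m; "grasp_force": force on a finger pad.
Only numpy, scipy, OpenCV 4.12 (cv2) and the standard library are available. Lean on these libraries where they do the work, as an engineer would, in place of code of your own. Each camera call takes 0.05 s, during which the arm holds its last target. There are 200 camera calls.

## Working session

There is one attempt and no reset: what is moved stays moved. The work goes in short steps, Python scripts to look and compute and a tool call to move; the robot and the scene stay as the last step left them, time stands still between calls to the robot, and variables do not carry over. Pictures are saved under pics/ and viewed, at most 12 in all, crops included, and the job is handed in when it is done.

Besides the shell and the picture viewer there is one more tool, called after ">>>" by a JSON object that holds its "api" and its "payload", one argument or row to a line. move_arm: Moves the arm, as the interface text tells. Its arguments: {"type":"object","properties":{"series":{"type":"string"},"force":{"type":"number"}},"required":["series"]}

```bash
ls; mkdir -p pics; python3 - <<'E'
from cell import readout, vision
import cv2, numpy as np
s=readout.sense(); print({k:np.round(v,3) for k,v in s.items()})
for n in ['scene','side']:
    im=vision.camera(n); cv2.imwrite(f'pics/{n}0.png',im[:,:,::-1])
    p=vision.camera_params(n); C=-np.array(p['R']).T@np.array(p['t']); print(n,C.round(3))
    for l in ['tomato','tomato_mid','lemon','garlic','salt_shaker','slicer','well','push_face','latch_pawl']:
        print(l,[(np.round(d['location'],1).tolist(),round(d['confidence'],2)) for d in vision.landmark_of(n,l)])
E
```

```text
pics
{'time_s': np.float64(0.0), 'qpos': array([-1.316,  0.36 ,  1.511, -0.   ,  1.272, -0.115]), 'qvel': array([-0.001, -0.   ,  0.   , -0.   , -0.001, -0.001]), 'effort': array([ 0.0000e+00, -5.2761e+01, -2.7862e+01,  0.0000e+00,  1.3000e-02,
       -0.0000e+00]), 'position': array([ 0.217, -0.559,  0.23 ]), 'tool_rot': array([-0.001,  0.983,  0.184, -0.   ]), 'ft_force': array([-0.488,  0.282,  0.279]), 'torque': array([ 0.062, -0.024,  0.001]), 'grasp_force': np.float64(0.0), 'gripper_width': np.float64(0.086)}
scene [ 0.172 -0.979  0.801]
tomato [([349.8, 299.5], 0.95), ([341.1, 261.1], 0.85), ([312.7, 240.0], 0.79), ([383.0, 286.1], 0.79)]
tomato_mid [([313.6, 231.9], 0.89), ([341.6, 252.4], 0.77), ([380.2, 278.5], 0.74), ([354.8, 292.8], 0.69)]
lemon [([298.4, 271.7], 0.72)]
garlic [([364.2, 239.4], 0.79)]
salt_shaker [([387.8, 253.7], 0.57)]
slicer [([282.8, 179.9], 0.73), ([363.6, 238.7], 0.6), ([273.3, 172.0], 0.56)]
well [([275.2, 167.4], 0.71)]
push_face [([287.7, 195.2], 0.8), ([363.0, 239.8], 0.35)]
latch_pawl []
side [ 0.457 -1.029  0.658]
tomato [([318.9, 277.6], 0.82), ([297.3, 249.8], 0.81), ([352.1, 313.3], 0.8), ([304.3, 318.0], 0.71), ([283.8, 195.4], 0.71)]
tomato_mid [([307.1, 310.5], 0.89), ([317.7, 270.1], 0.79), ([354.2, 303.7], 0.62), ([297.9, 236.8], 0.58), ([317.1, 278.2], 0.48)]
lemon [([265.9, 278.6], 0.98)]
garlic [([359.9, 258.3], 0.98), ([292.1, 168.6], 0.51)]
salt_shaker [([383.1, 282.2], 0.62)]
slicer [([291.1, 187.7], 0.93)]
well [([291.8, 168.1], 0.84)]
push_face [([283.4, 195.6], 0.83)]
latch_pawl []
```

```bash
cat > h.py <<'E'
import numpy as np
from cell import vision
def ray(cam,px):
    p=vision.camera_params(cam);R=np.array(p['R']);t=np.array(p['t']);K=np.array(p['camera_matrix'])
    return -R.T@t, R.T@np.linalg.solve(K,[px[0],px[1],1])
def at_z(cam,px,z):
    C,d=ray(cam,px); return C+d*(z-C[2])/d[2]
def proj(cam,X):
    p=vision.camera_params(cam);c=np.array(p['R'])@X+np.array(p['t']);c=np.array(p['camera_matrix'])@c;return c[:2]/c[2]
E
python3 - <<'E'
import cv2,numpy as np
from h import *
a=cv2.imread('pics/scene0.png');b=cv2.imread('pics/side0.png')
A=cv2.resize(a[130:330,220:450],None,fx=3,fy=3)[:600,:];B=cv2.resize(b[130:330,200:430],None,fx=3,fy=3)
cv2.imwrite('pics/a.png',A);cv2.imwrite('pics/b.png',B)
pr=lambda n,*v:print(n,*[x.round(3) for x in v])
for l in [[349.8,299.5],[341.1,261.1],[312.7,240],[383,286.1],[298.4,271.7],[364.2,239.4],[387.8,253.7]]: pr('sc',at_z('scene',l,0))
for l in [[318.9,277.6],[297.3,249.8],[352.1,313.3],[304.3,318],[265.9,278.6],[359.9,258.3],[383.1,282.2]]: pr('si',at_z('side',l,0))
pr('slicer',at_z('scene',[282.8,179.9],0),at_z('side',[291.1,187.7],0))
pr('well',at_z('scene',[275.2,167.4],.008),at_z('side',[291.8,168.1],.008))
pr('pf',at_z('scene',[287.7,195.2],.0745),at_z('side',[283.4,195.6],.0745))
E
```

```text
sc [ 0.505 -0.494  0.   ]
sc [ 0.542 -0.381  0.   ]
sc [ 0.507 -0.283  0.   ]
sc [ 0.597 -0.492  0.   ]
sc [ 0.429 -0.368  0.   ]
sc [ 0.635 -0.338  0.   ]
sc [ 0.665 -0.408  0.   ]
si [ 0.543 -0.385  0.   ]
si [ 0.508 -0.292  0.   ]
si [ 0.592 -0.489  0.   ]
si [ 0.5   -0.485  0.   ]
si [ 0.433 -0.37   0.   ]
si [ 0.64  -0.341  0.   ]
si [ 0.672 -0.419  0.   ]
slicer [ 0.531 -0.007  0.   ] [ 0.518 -0.037  0.   ]
well [0.53  0.055 0.008] [0.528 0.052 0.008]
pf [ 0.485 -0.166  0.075] [ 0.49  -0.18   0.075]
```

View pics/a.png

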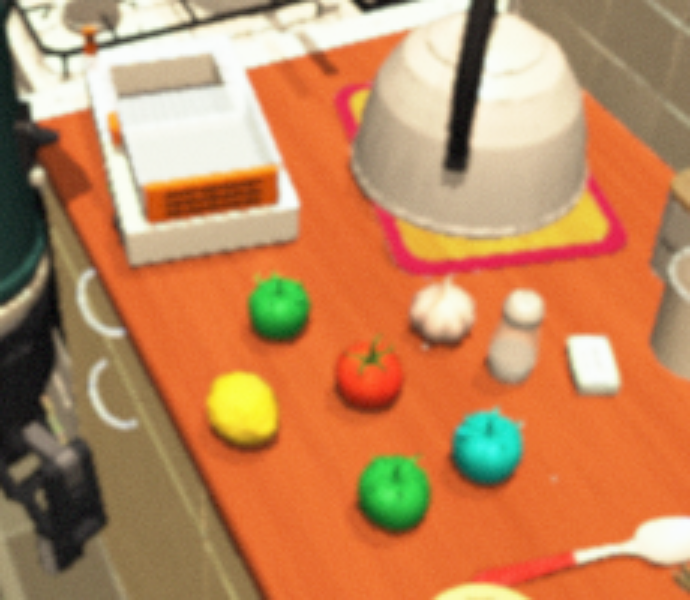

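View pics/b.png

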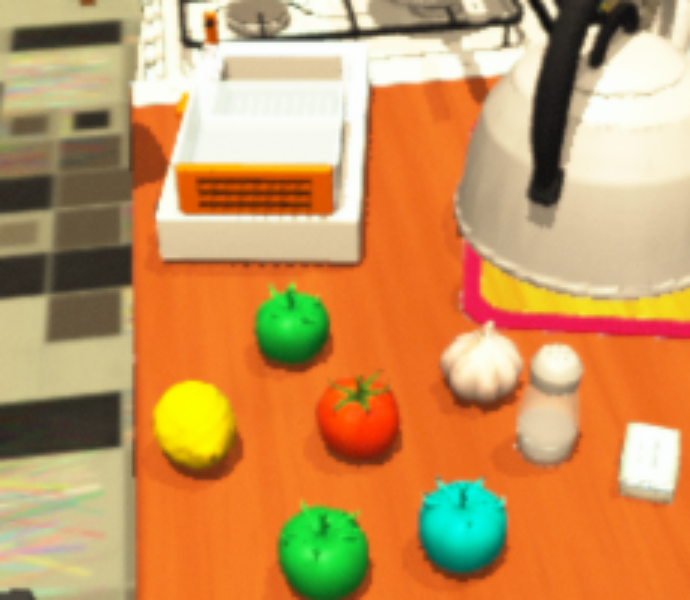

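Both views agree. Candidates for the tomato, in scene pixels:
- red tomato at (343,253), with lemon (298,265) to its left
- green look-alikes at (313,232) and (351,293)
- turquoise look-alike at (382,278)

The red one is the target, at world (0.542,-0.383). Next I'll get the slicer pose from its corners.

```bash
python3 - <<'E'
from h import *
from scipy.optimize import least_squares
f=lambda x,y:(x/3+200,y/3+130); g=lambda x,y:(x/3+220,y/3+130)
obs=[('side',f(160,262),(-.082,-.145,0)),('side',f(362,262),(.082,-.145,0)),('side',f(163,214),(-.082,-.145,.05)),('side',f(363,210),(.082,-.145,.05)),('side',f(368,42),(.082,.157,.05)),
('scene',g(134,265),(-.082,-.145,0)),('scene',g(297,238),(.082,-.145,0)),('scene',g(126,228),(-.082,-.145,.05)),('scene',g(299,207),(.082,-.145,.05)),('scene',g(90,52),(-.082,.157,.05)),('scene',g(228,38),(.082,.157,.05))]
def W(p,q):
    c,s=np.cos(p[2]),np.sin(p[2]);return np.array([p[0]+c*q[0]-s*q[1],p[1]+s*q[0]+c*q[1],q[2]])
r=least_squares(lambda p:np.concatenate([proj(c,W(p,q))-o for c,o,q in obs]),[.52,-.02,0],loss='soft_l1')
print(r.x,np.degrees(r.x[2]));print(r.fun.reshape(-1,2).round(1))
for o in [[275.2,167.4]]:print(at_z('scene',o,.008))
p=r.x
for n,px in (('scene',[287.7,195.2]),('side',[283.4,195.6])):
    v=at_z(n,px,.0745)[:2]-p[:2];c,s=np.cos(p[2]),np.sin(p[2]);print('pf local',c*v[0]+s*v[1],-s*v[0]+c*v[1])
for n,px in (('scene',[275.2,167.4]),('side',[291.8,168.1])):
    v=at_z(n,px,.008)[:2]-p[:2];print('well local',c*v[0]+s*v[1],-s*v[0]+c*v[1])
# tomato triangulate
for a,b in (((341.6,252.4),(317.7,270.1)),((341.1,261.1),(318.9,277.6))):
    A=[];B=[]
    for n,x in(('scene',a),('side',b)):
        C,d=ray(n,x);d/=np.linalg.norm(d);M=np.eye(3)-np.outer(d,d);A.append(M);B.append(M@C)
    print('tom',np.linalg.solve(sum(A),sum(B)))
print('mid',at_z('scene',(341.6,252.4),.031),at_z('side',(317.7,270.1),.031))
E
```

```text
[ 0.52143213 -0.02572287 -0.17638997] -10.106400615531387
[[ 1.1 -0.1]
 [-0.2  0.4]
 [-1.9 -0.6]
 [-0.8  1.2]
 [ 0.4 -1.8]
 [-0.7  1. ]
 [ 1.   0.7]
 [ 0.8  0.1]
 [ 0.7 -2.1]
 [-2.7 -0.5]
 [ 0.3 -2.2]]
[0.52951973 0.054841   0.008     ]
pf local -0.011553877813888325 -0.14462244156823262
pf local -0.00411767572089591 -0.15759961905244202
well local -0.006174974233863846 0.08073299054320002
well local -0.006690462435666787 0.07773542719633039
tom [ 0.54377562 -0.37574495  0.0193972 ]
tom [ 0.54466318 -0.37581302 -0.00805223]
mid [ 0.54197868 -0.37894489  0.031     ] [ 0.53968873 -0.39415746  0.031     ]
```

>>> {"api": "move_arm", "payload": {
  "series": "0.92 -0.12 0 0 0 0 85; 0.92 -0.12 0 0 0 0 85; 0.92 -0.12 0 0 0 0 85; 0.92 -0.12 0 0 0 0 85; 0.92 -0.12 0 0 0 0 85; 0.92 -0.12 0 0 0 0 85; 0.92 -0.12 0 0 0 0 85; 0.92 -0.12 0 0 0 0 85"
}}

```text
time_s: 2.0
position: [0.5439, -0.3808, 0.2313]
tool_rot: [0.0, 0.983, 0.184, 0.0]
ft_force: [-0.2, -0.3, -1.5]
gripper_width: 0.0844
grasp_force: 0.0
```

>>> {"api": "move_arm", "payload": {
  "series": "0 0 0 0 0 -1 85; 0 0 0 0 0 -1 85; 0 0 0 0 0 -1 85; 0 0 0 0 0 -1 85; 0 0 0 0 0 -1 85; 0 0 0 0 0 -1 85; 0 0 0 0 0 -0.5 85; 0 0 0 0 0 0 85"
}}

```text
time_s: 3.0
position: [0.5426, -0.3816, 0.2312]
tool_rot: [-0.0, 0.865, 0.501, -0.0]
ft_force: [-0.2, -0.2, 0.6]
gripper_width: 0.0851
grasp_force: 0.0
```

```bash
cat >> h.py <<'E'
from cell import readout
from scipy.spatial.transform import Rotation as Ro
import cv2
def state():
    s=readout.sense();q=np.array(s['tool_rot']);R=Ro.from_quat(q[[1,2,3,0]]).as_matrix()
    return s,np.array(s['position']),R
def wcam(P,R):
    p=vision.camera_params('wrist');H=np.array(p['hand_eye']);return np.array(p['camera_matrix']),P+R@H[:3,3],R@H[:3,:3]
def wz(P,R,px,z):
    K,C,Rc=wcam(P,R);d=Rc@np.linalg.solve(K,[px[0],px[1],1]);return C+d*(z-C[2])/d[2]
def wproj(P,R,X):
    K,C,Rc=wcam(P,R);c=K@(Rc.T@(np.array(X)-C));return c[:2]/c[2]
def show():
    s,P,R=state();print('t',round(float(s['time_s']),2),'P',P.round(4),'yangle',np.degrees(np.arctan2(R[1,1],R[0,1])).round(1),'z',R[:,2].round(3),'F',np.round(s['ft_force'],2),'w',round(float(s['gripper_width']),4),'g',round(float(s['grasp_force']),1),'q',np.round(s['qpos'],2))
    return s,P,R
def delta(P,R,T): print('tool units',(R.T@(np.array(T)-P)/.05).round(3))
E
python3 - <<'E'
from h import *
s,P,R=show()
im=vision.camera('wrist');cv2.imwrite('pics/w1.png',im[:,:,::-1])
for l,z in (('tomato',0),('tomato_mid',.031),('lemon',0)):
    for d in vision.landmark_of('wrist',l): print(l,np.round(d['location']),round(d['confidence'],2),wz(P,R,d['location'],z).round(4))
for d in vision.regions_of('wrist','tomato'):
    m=d['pixels'];print(d['box'],im[m].mean(0).round())
delta(P,R,[.542,-.381,.012])
E
```

```text
t 3.0 P [ 0.5426 -0.3816  0.2312] yangle -29.8 z [-0.  0. -1.] F [-0.24 -0.15  0.57] w 0.0851 g 0.0 q [-0.72  0.45  1.36  0.    1.33 -0.2 ]
tomato [326. 164.] 0.89 [ 0.5433 -0.3815  0.    ]
tomato [414. 221.] 0.72 [ 0.5967 -0.4885  0.    ]
tomato [346. 257.] 0.7 [ 0.5088 -0.4901  0.    ]
tomato [244.  92.] 0.69 [ 0.5087 -0.2775  0.    ]
tomato [326. 176.] 0.37 [ 0.5368 -0.3932  0.    ]
tomato_mid [326. 177.] 0.98 [ 0.5407 -0.3878  0.031 ]
tomato_mid [347. 275.] 0.61 [ 0.5052 -0.4945  0.031 ]
tomato_mid [236.  94.] 0.57 [ 0.5071 -0.2777  0.031 ]
lemon [232. 207.] 0.62 [ 0.4288 -0.3724  0.    ]
[391.5, 203.2, 451.1, 259.3] [ 44. 152. 129.]
[321.1, 244.4, 373.6, 299.5] [ 49. 140.  57.]
[205.3, 61.4, 267.6, 129.4] [ 70. 139.  57.]
[300.2, 143.6, 356.7, 203.7] [176.  85.  36.]
tool units [ 4.000e-03 -1.600e-02  4.384e+00]
```

View pics/w1.png

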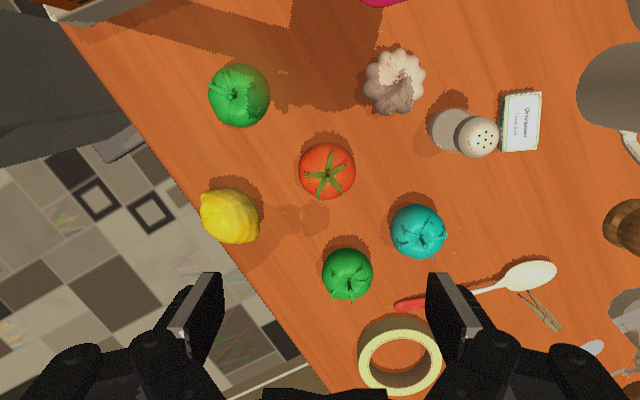

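The wrist view shows the red tomato at pixel (327,171), midway between the fingers. The lemon is at (230,215), and the greens and turquoise sit clear of the finger line. I'll descend and grip.

>>> {"api": "move_arm", "payload": {
  "series": "0 0 0.6 0 0 0 85; 0 0 0.6 0 0 0 85; 0 0 0.6 0 0 0 85; 0 0 0.6 0 0 0 85; 0 0 0.6 0 0 0 85; 0 0 0.6 0 0 0 85; 0 0 0.5 0 0 0 85; 0 0 0.25 0 0 0 85"
}}

```text
time_s: 4.25
position: [0.542, -0.3811, 0.0123]
tool_rot: [-0.001, 0.865, 0.501, -0.0]
ft_force: [-0.4, 0.8, -0.1]
gripper_width: 0.0854
grasp_force: 0.0
```

>>> {"api": "move_arm", "payload": {
  "series": "0 0 0 0 0 0 85; 0 0 0 0 0 0 40; 0 0 0 0 0 0 40; 0 0 0 0 0 0 40; 0 0 0 0 0 0 40; 0 0 0 0 0 0 40; 0 0 0 0 0 0 40; 0 0 0 0 0 0 40",
  "force": 20
}}

```text
time_s: 5.25
position: [0.5433, -0.3822, 0.0154]
tool_rot: [0.001, 0.865, 0.501, 0.0]
ft_force: [-1.2, 0.4, 6.2]
gripper_width: 0.0541
grasp_force: 20.9
```

>>> {"api": "move_arm", "payload": {
  "series": "0 0 -0.2 0 0 0 40; 0 0 -0.4 0 0 0 40; 0 0 -0.5 0 0 0 40; 0 0 -0.5 0 0 0 40; 0 0 -0.5 0 0 0 40; 0 0 -0.5 0 0 0 40; 0 0 -0.5 0 0 0 40; 0 0 -0.3 0 0 0 40"
}}

```text
time_s: 6.25
position: [0.5432, -0.3822, 0.1866]
tool_rot: [0.001, 0.865, 0.501, 0.001]
ft_force: [1.1, 0.5, -1.2]
gripper_width: 0.0546
grasp_force: 21.5
```

```bash
python3 - <<'E'
from h import *
s,P,R=show()
im=vision.camera('wrist');cv2.imwrite('pics/w2.png',im[:,:,::-1])
delta(P,R,[.505,-.15,.19])
E
```

```text
t 6.25 P [ 0.5432 -0.3822  0.1866] yangle -29.8 z [ 0.002 -0.002 -1.   ] F [ 1.08  0.53 -1.18] w 0.0546 g 21.5 q [-0.72  0.49  1.42  0.    1.24 -0.2 ]
tool units [ 3.648 -2.972 -0.079]
```

View pics/w2.png

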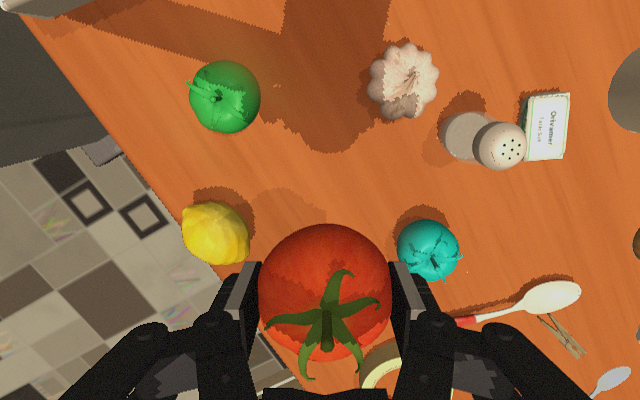

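The tomato at (325,300) is held and its neighbours are undisturbed. I'll move toward the slicer, turn, and look at it from close by.

>>> {"api": "move_arm", "payload": {
  "series": "0.45 -0.37 0 0 0 0 40; 0.45 -0.37 0 0 0 0 40; 0.45 -0.37 0 0 0 0 40; 0.45 -0.37 0 0 0 0 40; 0.45 -0.37 0 0 0 0 40; 0.45 -0.37 0 0 0 0 40; 0.45 -0.37 0 0 0 0 40; 0.45 -0.37 0 0 0 0 40"
}}

```text
time_s: 7.3
position: [0.5032, -0.1505, 0.1837]
tool_rot: [-0.0, 0.865, 0.501, -0.0]
ft_force: [-0.9, -0.2, -0.2]
gripper_width: 0.0547
grasp_force: 21.5
```

```bash
python3 - <<'E'
from h import *
s,P,R=show()
im=vision.camera('wrist');cv2.imwrite('pics/w3.png',im[:,:,::-1])
for l,z in (('well',.008),('slicer',0),('push_face',.0745)):
    for d in vision.landmark_of('wrist',l): print(l,np.round(d['location']),round(d['confidence'],2),wz(P,R,d['location'],z).round(4))
p=[.5214,-.0257,-.1764];c,sn=np.cos(p[2]),np.sin(p[2])
for q in [(-.082,.157,.05),(.082,.157,.05),(.082,-.145,.05),(-.082,-.145,.05),(0,.079,.008),(-.0575,.0215,.05),(.0575,.0215,.05),(.0575,.1365,.05),(-.0575,.1365,.05)]:
    print(q,wproj(P,R,[p[0]+c*q[0]-sn*q[1],p[1]+sn*q[0]+c*q[1],q[2]]).round())
delta(P,R,[.5353,.052,.187])
E
```

```text
t 7.3 P [ 0.5032 -0.1505  0.1837] yangle -29.8 z [-0.  0. -1.] F [-0.88 -0.18 -0.21] w 0.0547 g 21.5 q [-0.42  0.3   1.73  0.    1.11  0.1 ]
well [367. 368.] 0.32 [ 0.4345 -0.3656  0.008 ]
slicer [270.  48.] 0.86 [ 0.5179 -0.0315  0.    ]
push_face [325. 231.] 0.72 [ 0.4911 -0.1718  0.0745]
(-0.082, 0.157, 0.05) [  30. -190.]
(0.082, 0.157, 0.05) [ 285. -322.]
(0.082, -0.145, 0.05) [425. 181.]
(-0.082, -0.145, 0.05) [238. 243.]
(0, 0.079, 0.008) [228. -70.]
(-0.0575, 0.0215, 0.05) [172.  30.]
(0.0575, 0.0215, 0.05) [326. -34.]
(0.0575, 0.1365, 0.05) [ 259. -254.]
(-0.0575, 0.1365, 0.05) [  84. -166.]
tool units [ 3.832 -1.457 -0.065]
```

View pics/w3.png

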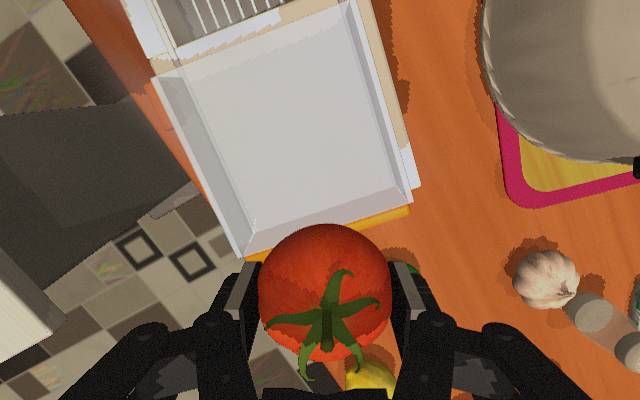

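>>> {"api": "move_arm", "payload": {
  "series": "0.48 -0.19 0 0 0 0 40; 0.48 -0.19 0 0 0 0 40; 0.48 -0.19 0 0 0 0 40; 0.48 -0.19 0 0 0 0 40; 0.48 -0.19 0 0 0 0 40; 0.48 -0.19 0 0 0 0 40; 0.48 -0.19 0 0 0 0 40; 0.46 -0.19 0 0 0 0 40"
}}

```text
time_s: 8.5
position: [0.5337, 0.0516, 0.1839]
tool_rot: [0.0, 0.865, 0.501, 0.0]
ft_force: [-0.0, 0.3, 0.4]
gripper_width: 0.0545
grasp_force: 21.5
```

>>> {"api": "move_arm", "payload": {
  "series": "0 0 0 0 0 0.7 40; 0 0 0 0 0 0.7 40; 0 0 0 0 0 0.7 40; 0 0 0 0 0 0.7 40; 0 0 0 0 0 0.7 40; 0 0 0 0 0 0.7 40; 0 0 0 0 0 0 40; 0 0 0 0 0 0 40"
}}

```text
time_s: 9.5
position: [0.5331, 0.0512, 0.1838]
tool_rot: [0.0, 0.954, 0.301, 0.0]
ft_force: [0.2, 0.5, -1.3]
gripper_width: 0.0546
grasp_force: 21.5
```

```bash
python3 - <<'E'
from h import *
s,P,R=show()
im=vision.camera('wrist');im2=vision.camera('side')
a=im.copy();p=[.5214,-.0257,-.1764];c,sn=np.cos(p[2]),np.sin(p[2])
b=im2.copy()
for q in [(-.082,.157,.05),(.082,.157,.05),(-.0575,.0215,.05),(.0575,.0215,.05),(.0575,.1365,.05),(-.0575,.1365,.05)]:
    X=np.array([p[0]+c*q[0]-sn*q[1],p[1]+sn*q[0]+c*q[1],q[2]])
    for img,v in((a,wproj(P,R,X)),(b,proj('side',X))): cv2.circle(img,tuple(int(i) for i in v),2,(255,0,255),-1)
b=cv2.resize(b[90:240,230:350],None,fx=2.66,fy=2.66)
o=np.zeros((400,800,3),np.uint8);o[:,:480]=a[:,80:560];o[:b.shape[0],480:480+b.shape[1]]=b[:400,:320]
cv2.imwrite('pics/w4.png',o[:,:,::-1])
delta(P,R,[.532,.053,.022])
E
```

```text
t 9.5 P [0.5331 0.0512 0.1838] yangle -55.0 z [ 0. -0. -1.] F [ 0.2   0.48 -1.3 ] w 0.0546 g 21.5 q [-0.03  0.32  1.71 -0.    1.12  0.93]
tool units [ 3.000e-03 -4.300e-02  3.236e+00]
```

View pics/w4.png

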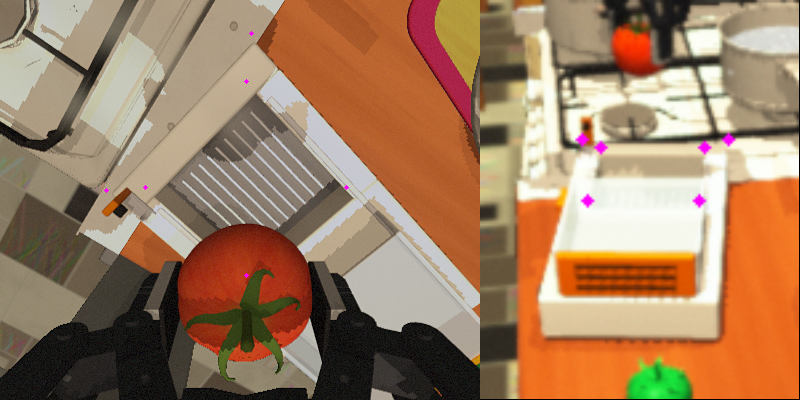

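```bash
python3 - <<'E'
from h import *
s,P,R=state();im=cv2.imread('pics/w4.png')[:, :480]
print('cam',wcam(P,R)[1])
# rectified top view at z=.05 and z=.008 in slicer axes
p=[.5214,-.0257,-.1764];c,sn=np.cos(p[2]),np.sin(p[2])
out=[]
for z in (.05,.008):
    q=np.array([(-.1,.18),(.1,.18),(.1,-.02),(-.1,-.02)])
    src=np.float32([wproj(P,R,[p[0]+c*a-sn*b,p[1]+sn*a+c*b,z])-[80,0] for a,b in q])
    H=cv2.getPerspectiveTransform(src,np.float32([(0,0),(400,0),(400,400),(0,400)]))
    o=cv2.warpPerspective(im,H,(400,400))
    for k in range(0,400,40): cv2.line(o,(k,0),(k,6),(0,0,255),1);cv2.line(o,(0,k),(6,k),(0,0,255),1)
    out.append(o)
cv2.imwrite('pics/rect.png',np.hstack(out))
E
```

```text
cam [0.60148502 0.10048567 0.32674575]
```

View pics/rect.png

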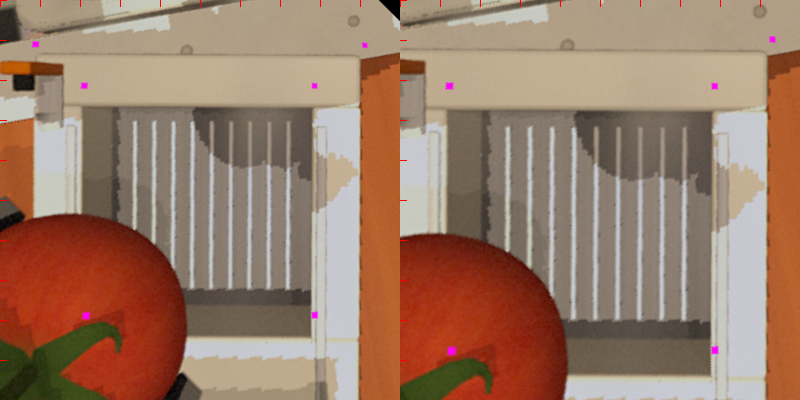

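Rectified to slicer axes, the well spans local x -59..57 mm and y 11..127 mm. Its centre is therefore at world (0.5325,0.0425), 9 mm nearer than I first fitted. I'll correct and descend.

>>> {"api": "move_arm", "payload": {
  "series": "-0.04 0.06 0 0 0 0 40; -0.04 0.05 0.3 0 0 0 40; 0 0 0.5 0 0 0 40; 0 0 0.5 0 0 0 40; 0 0 0.5 0 0 0 40; 0 0 0.5 0 0 0 40; 0 0 0.3 0 0 0 40; 0 0 0 0 0 0 40"
}}

```text
time_s: 10.6
position: [0.5314, 0.0448, 0.0525]
tool_rot: [-0.001, 0.954, 0.301, -0.001]
ft_force: [-0.3, -0.3, -1.0]
gripper_width: 0.0544
grasp_force: 21.5
```

>>> {"api": "move_arm", "payload": {
  "series": "0 0 0.1 0 0 0 40; 0 0 0.1 0 0 0 40; 0 0 0.1 0 0 0 40; 0 0 0.1 0 0 0 40; 0 0 0.1 0 0 0 40; 0 0 0.05 0 0 0 40; 0 0 0.03 0 0 0 40; 0 0 0 0 0 0 40"
}}

```text
time_s: 11.6
position: [0.5326, 0.0448, 0.0247]
tool_rot: [-0.0, 0.954, 0.301, -0.0]
ft_force: [0.5, -0.1, 0.0]
gripper_width: 0.0542
grasp_force: 21.5
```

>>> {"api": "move_arm", "payload": {
  "series": "0 0 0.02 0 0 0 40; 0 0 0 0 0 0 60; 0 0 0 0 0 0 65; 0 0 0 0 0 0 70; 0 0 0 0 0 0 75; 0 0 0 0 0 0 75; 0 0 0 0 0 0 75; 0 0 0 0 0 0 75"
}}

```text
time_s: 12.6
position: [0.5326, 0.0448, 0.0238]
tool_rot: [-0.0, 0.954, 0.301, -0.0]
ft_force: [0.0, 0.0, -1.0]
gripper_width: 0.0752
grasp_force: 0.0
```

>>> {"api": "move_arm", "payload": {
  "series": "0 0 -0.1 0 0 0 75; 0 0 -0.3 0 0 0 75; 0 0 -0.5 0 0 0 75; 0 0 -0.5 0 0 0 75; 0 0 -0.5 0 0 0 75; 0 0 -0.5 0 0 0 75; 0 0 -0.5 0 0 0 75; 0 0 -0.4 0 0 0 75"
}}

```text
time_s: 13.6
position: [0.5328, 0.0448, 0.1911]
tool_rot: [0.0, 0.954, 0.301, 0.001]
ft_force: [0.1, -0.4, 0.3]
gripper_width: 0.0747
grasp_force: 0.0
```

```bash
python3 - <<'E'
from h import *
s,P,R=show()
a=vision.camera('side');b=vision.camera('scene')
for n,L in(('side',('push_face','tomato_mid')),('scene',('push_face','tomato_mid'))):
  for l in L:
    z=.0745 if l=='push_face' else .039
    for d in vision.landmark_of(n,l)[:5]: print(n,l,np.round(d['location']),round(d['confidence'],2),at_z(n,d['location'],z).round(3))
o=np.hstack([cv2.resize(a[100:250,230:363],None,fx=3,fy=3),cv2.resize(b[100:250,220:353],None,fx=3,fy=3)])
cv2.imwrite('pics/p5.png',o[:,:,::-1])
E
```

```text
t 13.6 P [0.5328 0.0448 0.1911] yangle -55.0 z [ 0.002  0.    -1.   ] F [ 0.12 -0.45  0.29] w 0.0747 g 0.0 q [-0.05  0.31  1.7   0.    1.13  0.91]
side push_face [285. 196.] 0.94 [ 0.492 -0.183  0.075]
side tomato_mid [307. 313.] 0.93 [ 0.504 -0.508  0.039]
side tomato_mid [353. 300.] 0.86 [ 0.593 -0.49   0.039]
side tomato_mid [296. 239.] 0.6 [ 0.505 -0.3    0.039]
side tomato_mid [290. 163.] 0.42 [0.522 0.029 0.039]
scene push_face [290. 195.] 0.81 [ 0.493 -0.167  0.075]
scene tomato_mid [276. 162.] 0.68 [0.529 0.038 0.039]
scene tomato_mid [352. 291.] 0.67 [ 0.504 -0.5    0.039]
scene tomato_mid [310. 230.] 0.64 [ 0.5   -0.282  0.039]
scene tomato_mid [382. 275.] 0.56 [ 0.593 -0.487  0.039]
```

View pics/p5.png

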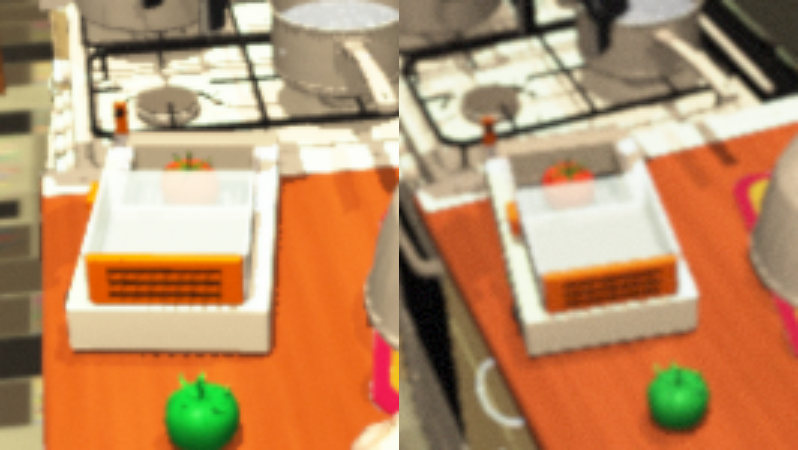

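The tomato stands in the well: side crop (190,180), scene crop (567,183). The guard is still parked. I'll turn square to the slicer, close the fingers and go behind the orange wall.

>>> {"api": "move_arm", "payload": {
  "series": "0 0 0 0 0 -1 60; 0 0 0 0 0 -1 40; 0 0 0 0 0 -1 20; 0 0 0 0 0 -1 0; 0 0 0 0 0 -1 0; 0 0 0 0 0 -1 0; 0 0 0 0 0 -1 0; 0 0 0 0 0 -0.42 0"
}}

```text
time_s: 14.9
position: [0.5317, 0.0448, 0.1876]
tool_rot: [-0.001, 0.768, 0.64, -0.001]
ft_force: [0.3, -0.2, -0.3]
gripper_width: 0.0
grasp_force: 0.0
```

>>> {"api": "move_arm", "payload": {
  "series": "-0.69 0 0 0 0 0 0; -0.69 0 0 0 0 0 0; -0.69 0 0 0 0 0 0; -0.69 0 0 0 0 0 0; -0.69 0 0 0 0 0 0; -0.69 0 0 0 0 0 0; -0.69 0 0 0 0 0 0; -0.69 0 0 0 0 0 0"
}}

```text
time_s: 15.9
position: [0.4814, -0.2273, 0.1877]
tool_rot: [-0.001, 0.769, 0.639, -0.0]
ft_force: [0.4, 0.1, 0.9]
gripper_width: -0.0002
grasp_force: 0.0
```

```bash
python3 - <<'E'
from h import *
s,P,R=show()
im=vision.camera('wrist');cv2.imwrite('pics/w6.png',im[:,:,::-1])
for l,z in (('push_face',.0745),('slicer',0)):
    for d in vision.landmark_of('wrist',l): print(l,np.round(d['location']),round(d['confidence'],2),wz(P,R,d['location'],z).round(4))
delta(P,R,[.484,-.227,.066])
E
```

```text
t 15.9 P [ 0.4814 -0.2273  0.1877] yangle -10.5 z [-0.002  0.001 -1.   ] F [0.35 0.12 0.94] w -0.0002 g 0.0 q [-0.57  0.31  1.71  0.    1.13 -0.39]
push_face [324. 124.] 0.68 [ 0.4909 -0.1724  0.0745]
tool units [0.012 0.055 2.433]
```

View pics/w6.png

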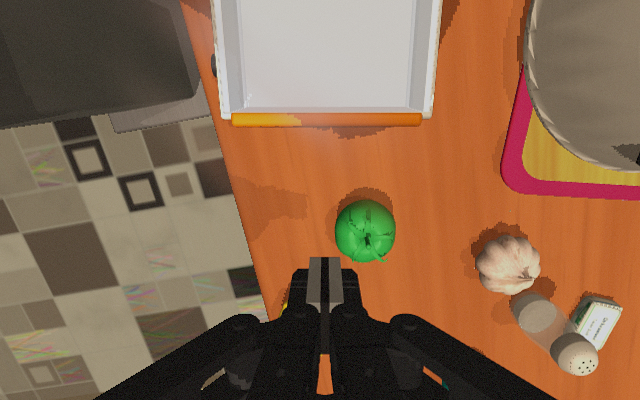

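The orange wall spans pixels (232..421,120), centred on the fingers at column 325, and is square to them. I'll descend behind it.

>>> {"api": "move_arm", "payload": {
  "series": "0 0 0.3 0 0 0 0; 0 0 0.4 0 0 0 0; 0 0 0.4 0 0 0 0; 0 0 0.4 0 0 0 0; 0 0 0.4 0 0 0 0; 0 0 0.3 0 0 0 0; 0 0 0.2 0 0 0 0; 0 0 0 0 0 0 0"
}}

```text
time_s: 17.05
position: [0.4818, -0.2259, 0.068]
tool_rot: [-0.001, 0.769, 0.64, -0.0]
ft_force: [0.0, 0.3, -0.1]
gripper_width: 0.0001
grasp_force: 0.0
```

>>> {"api": "move_arm", "payload": {
  "series": "0.1 0 0 0 0 0 0; 0.1 0 0 0 0 0 0; 0.1 0 0 0 0 0 0; 0.1 0 0 0 0 0 0; 0.08 0 0 0 0 0 0; 0.06 0 0 0 0 0 0; 0.04 0 0 0 0 0 0; 0.02 0 0 0 0 0 0"
}}

```text
time_s: 18.05
position: [0.4878, -0.197, 0.0688]
tool_rot: [-0.0, 0.769, 0.64, -0.0]
ft_force: [-0.1, 0.5, 0.4]
gripper_width: 0.0002
grasp_force: 0.0
```

>>> {"api": "move_arm", "payload": {
  "series": "0.03 0 0 0 0 0 0; 0.03 0 0 0 0 0 0; 0.03 0 0 0 0 0 0; 0.03 0 0 0 0 0 0; 0.03 0 0 0 0 0 0; 0.03 0 0 0 0 0 0; 0.03 0 0 0 0 0 0; 0.03 0 0 0 0 0 0"
}}

```text
time_s: 19.05
position: [0.49, -0.1852, 0.0688]
tool_rot: [-0.0, 0.769, 0.639, 0.0]
ft_force: [0.2, 1.0, 0.1]
gripper_width: -0.0001
grasp_force: 0.0
```

>>> {"api": "move_arm", "payload": {
  "series": "0.03 0 0 0 0 0 0; 0.03 0 0 0 0 0 0; 0.03 0 0 0 0 0 0; 0.03 0 0 0 0 0 0; 0.03 0 0 0 0 0 0; 0.03 0 0 0 0 0 0; 0.03 0 0 0 0 0 0; 0.03 0 0 0 0 0 0"
}}

```text
time_s: 20.05
position: [0.4922, -0.1734, 0.0688]
tool_rot: [-0.0, 0.769, 0.639, 0.0]
ft_force: [-1.4, -4.0, -0.0]
gripper_width: 0.0001
grasp_force: 1.9
```

Contact is made with a 4 N push. I'll slide on steadily.

>>> {"api": "move_arm", "payload": {
  "series": "0.05 0 0 0 0 0 0; 0.08 0 0 0 0 0 0; 0.09 0 0 0 0 0 0; 0.09 0 0 0 0 0 0; 0.09 0 0 0 0 0 0; 0.09 0 0 0 0 0 0; 0.09 0 0 0 0 0 0; 0.09 0 0 0 0 0 0"
}}

```text
time_s: 21.05
position: [0.4982, -0.1402, 0.0688]
tool_rot: [-0.0, 0.769, 0.64, -0.0]
ft_force: [-0.8, -4.4, 0.6]
gripper_width: -0.0002
grasp_force: 2.1
```

>>> {"api": "move_arm", "payload": {
  "series": "0.09 0 0 0 0 0 0; 0.09 0 0 0 0 0 0; 0.09 0 0 0 0 0 0; 0.09 0 0 0 0 0 0; 0.09 0 0 0 0 0 0; 0.09 0 0 0 0 0 0; 0.06 0 0 0 0 0 0; 0.04 0 0 0 0 0 0"
}}

```text
time_s: 22.05
position: [0.504, -0.1088, 0.0688]
tool_rot: [-0.0, 0.769, 0.64, -0.0]
ft_force: [-2.3, -3.0, 1.8]
gripper_width: 0.0004
grasp_force: 2.1
```

```bash
python3 - <<'E'
from h import *
s,P,R=show()
im=vision.camera('wrist');im2=vision.camera('side')
b=cv2.resize(im2[90:240,230:350],None,fx=2.66,fy=2.66)
o=np.zeros((400,800,3),np.uint8);o[:,:480]=im[:,80:560];o[:b.shape[0],480:480+b.shape[1]]=b[:400,:320]
cv2.imwrite('pics/w7.png',o[:,:,::-1])
print('along',(P[:2]-[.4922,-.1734])@[.182,.983],(P[:2]-[.4922,-.1734])@[.983,-.182])
E
```

```text
t 22.05 P [ 0.504  -0.1088  0.0688] yangle -10.5 z [-0.  0. -1.] F [-2.31 -2.98  1.75] w 0.0004 g 2.1 q [-0.35  0.45  1.86  0.    0.83 -0.16]
along 0.06566365028732618 -0.0001777492675071917
```

View pics/w7.png

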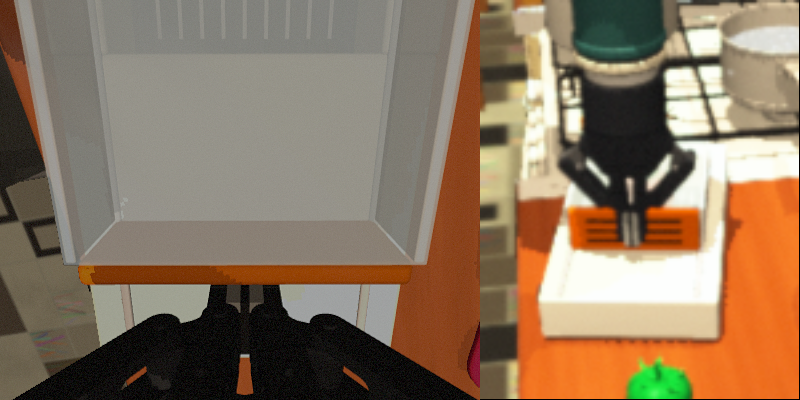

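The guard slides square with the fingers centred, about 70 mm shut. One more easy stretch, then fine steps.

>>> {"api": "move_arm", "payload": {
  "series": "0.07 0 0 0 0 0 0; 0.07 0 0 0 0 0 0; 0.07 0 0 0 0 0 0; 0.07 0 0 0 0 0 0; 0.07 0 0 0 0 0 0; 0.07 0 0 0 0 0 0; 0.06 0 0 0 0 0 0; 0.04 0 0 0 0 0 0"
}}

```text
time_s: 23.15
position: [0.5087, -0.0832, 0.0688]
tool_rot: [-0.0, 0.769, 0.64, -0.0]
ft_force: [-3.5, -3.1, 2.8]
gripper_width: -0.0002
grasp_force: 2.1
```

>>> {"api": "move_arm", "payload": {
  "series": "0.015 0 0 0 0 0 0; 0.015 0 0 0 0 0 0; 0.015 0 0 0 0 0 0; 0.015 0 0 0 0 0 0; 0.015 0 0 0 0 0 0; 0.015 0 0 0 0 0 0; 0 0 0 0 0 0 0; 0 0 0 0 0 0 0"
}}

```text
time_s: 24.15
position: [0.5096, -0.0789, 0.0687]
tool_rot: [-0.0, 0.769, 0.639, 0.0]
ft_force: [-3.5, -2.3, 1.4]
gripper_width: 0.0
grasp_force: 1.6
```

>>> {"api": "move_arm", "payload": {
  "series": "0.015 0 0 0 0 0 0; 0.015 0 0 0 0 0 0; 0.015 0 0 0 0 0 0; 0.015 0 0 0 0 0 0; 0.015 0 0 0 0 0 0; 0.015 0 0 0 0 0 0; 0 0 0 0 0 0 0; 0 0 0 0 0 0 0"
}}

```text
time_s: 25.15
position: [0.5104, -0.0745, 0.0688]
tool_rot: [-0.0, 0.769, 0.639, 0.0]
ft_force: [-2.4, -2.6, 0.7]
gripper_width: 0.0
grasp_force: 1.6
```

>>> {"api": "move_arm", "payload": {
  "series": "0.012 0 0 0 0 0 0; 0.012 0 0 0 0 0 0; 0.012 0 0 0 0 0 0; 0.012 0 0 0 0 0 0; 0.012 0 0 0 0 0 0; 0 0 0 0 0 0 0; 0 0 0 0 0 0 0; 0 0 0 0 0 0 0"
}}

```text
time_s: 26.15
position: [0.511, -0.0716, 0.0688]
tool_rot: [-0.0, 0.769, 0.639, 0.0]
ft_force: [-2.5, -2.1, -0.4]
gripper_width: 0.0003
grasp_force: 1.5
```

>>> {"api": "move_arm", "payload": {
  "series": "0.012 0 0 0 0 0 0; 0.012 0 0 0 0 0 0; 0.012 0 0 0 0 0 0; 0.012 0 0 0 0 0 0; 0.012 0 0 0 0 0 0; 0 0 0 0 0 0 0; 0 0 0 0 0 0 0; 0 0 0 0 0 0 0"
}}

```text
time_s: 27.15
position: [0.5116, -0.0686, 0.0688]
tool_rot: [-0.0, 0.769, 0.639, 0.0]
ft_force: [-2.9, -1.6, -1.3]
gripper_width: -0.0001
grasp_force: 1.6
```

>>> {"api": "move_arm", "payload": {
  "series": "0.012 0 0 0 0 0 0; 0.012 0 0 0 0 0 0; 0.012 0 0 0 0 0 0; 0.012 0 0 0 0 0 0; 0.012 0 0 0 0 0 0; 0 0 0 0 0 0 0; 0 0 0 0 0 0 0; 0 0 0 0 0 0 0"
}}

```text
time_s: 28.15
position: [0.5121, -0.0657, 0.0688]
tool_rot: [-0.0, 0.769, 0.639, 0.0]
ft_force: [-1.7, -3.5, -0.4]
gripper_width: -0.0
grasp_force: 1.6
```

>>> {"api": "move_arm", "payload": {
  "series": "0.012 0 0 0 0 0 0; 0.012 0 0 0 0 0 0; 0.012 0 0 0 0 0 0; 0.012 0 0 0 0 0 0; 0.012 0 0 0 0 0 0; 0 0 0 0 0 0 0; 0 0 0 0 0 0 0; 0 0 0 0 0 0 0"
}}

```text
time_s: 29.15
position: [0.5127, -0.0628, 0.0688]
tool_rot: [-0.0, 0.769, 0.639, 0.0]
ft_force: [-2.1, -2.8, -0.6]
gripper_width: 0.0005
grasp_force: 1.6
```

>>> {"api": "move_arm", "payload": {
  "series": "0.012 0 0 0 0 0 0; 0.012 0 0 0 0 0 0; 0.012 0 0 0 0 0 0; 0.012 0 0 0 0 0 0; 0.012 0 0 0 0 0 0; 0 0 0 0 0 0 0; 0 0 0 0 0 0 0; 0 0 0 0 0 0 0"
}}

```text
time_s: 30.15
position: [0.5132, -0.0598, 0.0688]
tool_rot: [-0.0, 0.769, 0.639, 0.0]
ft_force: [-1.4, -2.3, -1.1]
gripper_width: 0.0003
grasp_force: 1.6
```

>>> {"api": "move_arm", "payload": {
  "series": "0.012 0 0 0 0 0 0; 0.012 0 0 0 0 0 0; 0.012 0 0 0 0 0 0; 0.012 0 0 0 0 0 0; 0.012 0 0 0 0 0 0; 0 0 0 0 0 0 0; 0 0 0 0 0 0 0; 0 0 0 0 0 0 0"
}}

```text
time_s: 31.15
position: [0.5137, -0.0568, 0.0688]
tool_rot: [-0.0, 0.769, 0.639, 0.0]
ft_force: [-1.8, -3.2, -0.1]
gripper_width: -0.0002
grasp_force: 1.6
```

>>> {"api": "move_arm", "payload": {
  "series": "0.012 0 0 0 0 0 0; 0.012 0 0 0 0 0 0; 0.012 0 0 0 0 0 0; 0.012 0 0 0 0 0 0; 0.012 0 0 0 0 0 0; 0 0 0 0 0 0 0; 0 0 0 0 0 0 0; 0 0 0 0 0 0 0"
}}

```text
time_s: 32.15
position: [0.5142, -0.0547, 0.0689]
tool_rot: [0.0, 0.769, 0.64, -0.0]
ft_force: [-3.1, -8.0, 0.2]
gripper_width: -0.0001
grasp_force: 4.0
```

The ramp is felt (8.5 N). Smaller steps from here.

>>> {"api": "move_arm", "payload": {
  "series": "0.012 0 0 0 0 0 0; 0.012 0 0 0 0 0 0; 0.012 0 0 0 0 0 0; 0.012 0 0 0 0 0 0; 0.012 0 0 0 0 0 0; 0 0 0 0 0 0 0; 0 0 0 0 0 0 0; 0 0 0 0 0 0 0"
}}

```text
time_s: 33.15
position: [0.5146, -0.0519, 0.0688]
tool_rot: [0.0, 0.769, 0.64, -0.001]
ft_force: [-3.1, -8.5, 0.0]
gripper_width: -0.0
grasp_force: 4.3
```

>>> {"api": "move_arm", "payload": {
  "series": "0.01 0 0 0 0 0 0; 0.01 0 0 0 0 0 0; 0.01 0 0 0 0 0 0; 0.01 0 0 0 0 0 0; 0 0 0 0 0 0 0; 0 0 0 0 0 0 0; 0 0 0 0 0 0 0; 0 0 0 0 0 0 0"
}}

```text
time_s: 34.15
position: [0.515, -0.05, 0.0689]
tool_rot: [0.0, 0.769, 0.64, -0.001]
ft_force: [-2.9, -9.3, -0.2]
gripper_width: 0.0001
grasp_force: 4.4
```

>>> {"api": "move_arm", "payload": {
  "series": "0.008 0 0 0 0 0 0; 0.008 0 0 0 0 0 0; 0.008 0 0 0 0 0 0; 0.008 0 0 0 0 0 0; 0 0 0 0 0 0 0; 0 0 0 0 0 0 0; 0 0 0 0 0 0 0; 0 0 0 0 0 0 0"
}}

```text
time_s: 35.15
position: [0.5155, -0.0477, 0.0689]
tool_rot: [0.0, 0.769, 0.64, -0.0]
ft_force: [-2.6, -4.0, -0.3]
gripper_width: -0.0002
grasp_force: 2.7
```

Push fell from 9.7 N to about 4.5 N and the tool jumped forward, so the latch has clicked. I'll back off slowly and check that the guard stays.

>>> {"api": "move_arm", "payload": {
  "series": "-0.02 0 0 0 0 0 0; -0.02 0 0 0 0 0 0; -0.02 0 0 0 0 0 0; -0.02 0 0 0 0 0 0; -0.02 0 0 0 0 0 0; 0 0 0 0 0 0 0; 0 0 0 0 0 0 0; 0 0 0 0 0 0 0"
}}

```text
time_s: 36.15
position: [0.5144, -0.0531, 0.0688]
tool_rot: [0.0, 0.769, 0.64, -0.0]
ft_force: [-2.1, -6.6, 0.0]
gripper_width: -0.0001
grasp_force: 3.9
```

The guard followed back, still pressing at about 7 N, so it wasn't latched. I'll push on again slightly further.

>>> {"api": "move_arm", "payload": {
  "series": "0.02 0 0 0 0 0 0; 0.02 0 0 0 0 0 0; 0.02 0 0 0 0 0 0; 0.02 0 0 0 0 0 0; 0.02 0 0 0 0 0 0; 0 0 0 0 0 0 0; 0 0 0 0 0 0 0; 0 0 0 0 0 0 0"
}}

```text
time_s: 37.15
position: [0.5155, -0.0475, 0.0688]
tool_rot: [-0.0, 0.769, 0.64, 0.0]
ft_force: [-2.1, -4.2, -1.3]
gripper_width: 0.0005
grasp_force: 2.3
```

>>> {"api": "move_arm", "payload": {
  "series": "0.006 0 0 0 0 0 0; 0.006 0 0 0 0 0 0; 0 0 0 0 0 0 0; 0 0 0 0 0 0 0; 0 0 0 0 0 0 0; 0 0 0 0 0 0 0; 0 0 0 0 0 0 0; 0 0 0 0 0 0 0"
}}

```text
time_s: 38.15
position: [0.5156, -0.0469, 0.0688]
tool_rot: [-0.0, 0.769, 0.639, 0.0]
ft_force: [0.8, 0.1, -0.3]
gripper_width: 0.0005
grasp_force: 0.0
```

The contact force is now zero with the finger still at its foremost position, so that was the real click. I'll back off and check.

>>> {"api": "move_arm", "payload": {
  "series": "-0.02 0 0 0 0 0 0; -0.02 0 0 0 0 0 0; -0.04 0 0 0 0 0 0; -0.1 0 0 0 0 0 0; -0.2 0 0 0 0 0 0; -0.3 0 0 0 0 0 0; -0.2 0 0 0 0 0 0; 0 0 0 0 0 0 0"
}}

```text
time_s: 39.15
position: [0.5075, -0.0912, 0.0688]
tool_rot: [0.0, 0.769, 0.639, 0.0]
ft_force: [0.6, -0.4, -0.1]
gripper_width: 0.0
grasp_force: 0.0
```

>>> {"api": "move_arm", "payload": {
  "series": "0 0 -0.3 0 0 0 0; 0 0 -0.5 0 0 0 0; 0 0 -0.5 0 0 0 0; 0 0 -0.5 0 0 0 0; -0.3 0 -0.3 0 0 0 0; -0.5 0 0 0 0 0 0; -0.3 0 0 0 0 0 0; 0 0 0 0 0 0 0"
}}

```text
time_s: 40.15
position: [0.4971, -0.1453, 0.1737]
tool_rot: [-0.0, 0.769, 0.639, -0.0]
ft_force: [0.7, -0.2, -0.0]
gripper_width: 0.0001
grasp_force: 0.0
```

```bash
python3 - <<'E'
from h import *
s,P,R=show()
a=vision.camera('side');b=vision.camera('scene')
for n in ('side','scene'):
  for l,z in (('push_face',.0745),('lemon',0),('garlic',0),('salt_shaker',0)):
    for d in vision.landmark_of(n,l)[:1]: print(n,l,np.round(d['location']),round(d['confidence'],2),at_z(n,d['location'],z).round(3))
o=np.hstack([cv2.resize(a[100:300,230:430],None,fx=2,fy=3),cv2.resize(b[100:300,220:420],None,fx=2,fy=3)])
cv2.imwrite('pics/p8.png',o[:,:,::-1])
E
```

```text
t 40.15 P [ 0.4971 -0.1453  0.1737] yangle -10.6 z [-0.001  0.    -1.   ] F [ 0.74 -0.23 -0.02] w 0.0001 g 0.0 q [-0.42  0.31  1.76  0.    1.08 -0.23]
side push_face [290. 162.] 0.96 [ 0.519 -0.029  0.075]
side lemon [266. 278.] 0.89 [ 0.433 -0.368  0.   ]
side garlic [359. 258.] 0.96 [ 0.639 -0.338  0.   ]
side salt_shaker [381. 276.] 0.95 [ 0.672 -0.402  0.   ]
scene push_face [281. 167.] 0.64 [ 0.517 -0.036  0.075]
scene lemon [298. 273.] 0.76 [ 0.426 -0.371 -0.   ]
scene garlic [367. 239.] 0.73 [ 0.641 -0.34   0.   ]
```

View pics/p8.png

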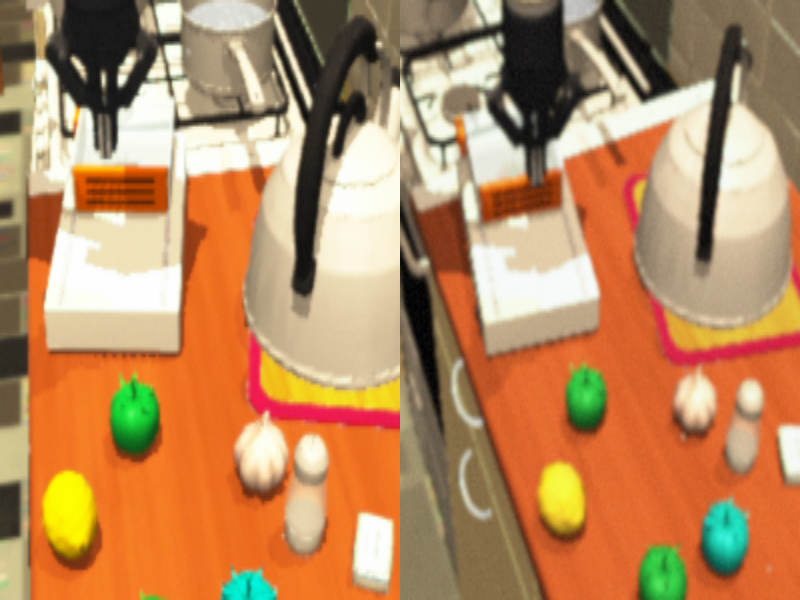

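The guard stays shut after the withdrawal: the orange wall is at side crop (122,188), about 135 mm further on than at the start. The lemon, garlic and shaker haven't moved. I'm handing in.

```bash
python3 -c "
from cell import ticket
print(ticket.finish_job())"
```

```text
the job is handed in; nothing more can be done
None
```

The job is handed in at about 40 s: the tomato is in the well and the guard is latched shut, with measured pushes up to about 10 N. It took a second push after the guard slid back a few mm on the first, and the lemon, garlic and salt shaker were left where they were.

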